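# Seal the tote of baby food and tug-test the seal

## Robot

A 6-joint arm with a two-finger parallel gripper is mounted at the origin on the work surface. World frame = base frame: x ahead of the robot, y to its left, z up, the work surface at z = 0. Lengths are in mm, angles in degrees, forces in N, time in s.
With the tool pointing down it reaches from about 350 to 850 mm from the base axis. Payload 8.1 kg.
Tool frame: the origin (TCP) lies on the centre line of the jaws, within the pads' length; the fingertips stand 11 mm ahead of it and the grasp point (between the pads) lies 8 mm behind it; z points along the fingers, y is the direction in which the jaws open and shut (so a half turn about z gives the same grasp; the last joint's range is limited). The gripper opens to 85 mm and grips with 20 to 120 N. Pads are 22 mm wide; open, the fingers measure 114 mm over their backs; the gripper's body (76 mm by 85 mm) begins 54 mm behind the grasp point. The pads swing forward as they close: fully open they stand 13 mm farther back than shut.
Start: joints at [64.263, 7.471, 85.268, -0, 87.261, -4.893], TCP at [213.476, 560.743, 204.792] pointing down, gripper open.
Joint ranges: [-169.43, 169.43], [-51.17, 129.36], [1.28, 143.12], [-76.62, 256.62], [0, 156.53], [-152.29, 152.29]. Speed limits (degrees/s): [136.94, 136.94, 159.86, 180, 180, 180].

## Interface

Orientations are given as [roll, pitch, yaw] about the fixed x, y, z axes, in that order (R = Rz(yaw) Ry(pitch) Rx(roll)).
In Python, from bench import telemetry, viewer, r gives the robot as it stands.
- The arm moves only by the shell command python3 -m inch 'ROWS' [FORCE]. ROWS is JSON, a list of rows, each a list of 3 entries, a list of its own where there are three numbers: the shift along the tool's x, y, z in cm, then the turn, a rotation vector about the tool's x, y, z in rad, then the opening, from 0 (shut) to 1 (fully open). A call has 1 to 20 rows; each row is the pose to reach, as a shift and turn from the pose commanded when the call began, along the tool's axes at that moment; what a row does not reach only later rows make up. A row lasts 1/10 s, in which the tool goes at most 50 mm and 8.59 degrees, less where a joint would pass 70% of its speed; a pose out of reach is approached as far as the arm can. A call with a gripper value outside its range is refused whole. The fingers move at their own pace and stop on an object; FORCE is the grip in N (left out, the last holds). Time passes only in rows, so rows that repeat a pose let the fingers close. It gives the time, the measured TCP pose, the force and the opening at its end, in the units of the state.
- telemetry.sense(): the state, without advancing time (a new reading comes with each control period).
- viewer.snapshot(name): name is "side" or "top"; returns the picture (420x560x3 uint8, red, green, blue); there is no depth.
- viewer.camera_model(name): a dict with "fx", "fy", "cx", "cy" (pixels), "dist" ([k1, k2, p1, p2, k3] as OpenCV has them; the pictures are not rectified), "cam_to_world" (4x4, takes a point from camera to world coordinates). Camera axes: x right, y down, z forward; pixel columns grow to the right and rows downward; lengths in mm; the calibration is good to about 2 mm. A picture is of the moment at which its call begins. camera_model takes no time and is no camera call.
- r.hand_in(): hands the job in, once; it reports no verdict.
The state is a dict: "time": time; "joint_pos": joint angles; "qd": joint speeds; "joint_efforts": joint torques, N m; "tool_pos": TCP position; "tcp_rot": TCP orientation; "ft_force": force on the tool from outside, world axes, zero at the start; "wrist_torque": the same for the moment, N m; "finger_gap": finger opening in mm.
Only numpy, scipy, OpenCV 4.12 (cv2) and the standard library are available. Lean on these libraries where they do the work, as an engineer would, in place of code of your own. Each camera call takes 0.05 s, during which the arm holds its last target.

## Task

Get the blue tote ready for dispatch: shut its open flap, take the orange seal from the rack and push it straight down through the seal hole in the flap, without forcing it (under 40 N), until its round flange sits flush on the flap. Then tug-test it: pull it straight up with a slowly rising force to about 15 N, hold that pull for a good second to prove that the catch holds it, and never pull harder than 20 N. Let go and leave the tote shut and sealed; leave the other two seals in the rack and do not disturb the jars, bottle and tape on the table.

Things in the scene. Friction and masses are not known exactly. Their poses are not given: they have to be found in the camera images.
- tote: Full blue attached-lid tote, fixed (heavy), 300 mm along its x, 400 mm along its y, 185 mm high when shut. Origin: centre of its underside, on the table. Two lid flaps meet near its middle (x = -25 mm): the one on its -x side is already shut, the one on its +x side stands open. The seal hole is at its -y end.
- flap (a joint): Angle of the open flap, rad: 0 = shut, flat on the rim, top face 185 mm above the table; grows as the free edge rises. Stiff hinge: it stays where it is left and yields to 1 or 2 N pressed down on it. Hinge axis parallel to the tote's y, at tote x = +150 mm, 180 mm above the table. Flap 400 mm along y, 5 mm thick, reaching 175 mm from the hinge towards the tote's -x.
- flap_edge (a point): Middle of the open flap's free edge, on its top face, 175 mm from the hinge line; moves with the flap. Teeth 3 mm high and 26 mm wide stand along this edge.
- seal_seat (a point): Centre of the seal hole at the level of the shut flap's top face (185 mm above the table), fixed on the tote at its x = 0, y = -180 mm; axes as the tote's. When shut, a 22 mm square hole in the flap (pale outline) lies over an 18 mm square hole in the rim. The lid is flat round it and ends 20 mm away towards -y.
- catch: Spring catch hidden under the hole, part of the tote: two steel jaws; origin 23 mm below seal_seat. A seal's arrowhead spreads them against some 5 to 20 N of push and they snap behind its shoulder in the last 1 to 8 mm before it is flush. The seal then has 1 to 8 mm of free play upward, different from tote to tote, before the jaws stop it hard.
- seal: ORANGE push-in seal, 30 g, loose, upright in the rack at the start. Origin: centre of the underside of its round flange (34 mm across, 4 mm thick); z up. Above the flange a flat grip tab, 22 mm along its x, 12 mm thick along its y, from 4 to 38 mm above the origin: pinch it across the 12 mm. Fully home: its origin at seal_seat, turned any way about z.
- seal_tip (a point): Tip of the orange seal's arrowhead, 47 mm below its flange's underside. Under the flange come a round collar 16 mm across down to 14 mm, a neck 8 mm across, and a steel arrowhead 16 mm across with its shoulder 32 mm below the flange, tapering to a blunt 5 mm tip.
- rack: Grey rack block, fixed, 180 mm along its x, 64 mm along its y, 52 mm high; origin centre of its underside. Three 20 mm holes, 55 mm apart along its x, hold the three seals upright, flanges on its top, the tabs' 22 mm roughly along its x; which seal is in which hole changes.
- seal_white: White seal of the same shape in the rack; leave it there.
- seal_green: Green seal of the same shape in the rack; leave it there.
- water: Water bottle, 64 mm across, 200 mm high, loose; origin centre of its underside.
- tape: Roll of brown tape, 90 mm across, 48 mm high, loose, flat on the table; origin centre of its underside.
- jar_1: Baby-food jar, 54 mm across, 76 mm high, loose; origin centre of its underside.
- jar_2: Baby-food jar, 54 mm across, 76 mm high, loose; origin centre of its underside.
- jar_3: Baby-food jar, 54 mm across, 76 mm high, loose; origin centre of its underside.
- jar_4: Baby-food jar, 54 mm across, 76 mm high, loose; origin centre of its underside.
Mind the look-alikes: they are no part of the job. Several things have the shape of the seal; the one meant has the colours described above.

How it is judged:
By the outcome, as a careful person would: the job done as asked, in the order asked, and still so for the second after the job is handed in, with the robot touching nothing.
It also fails if it takes over 72 s, if anything falls off the work surface, if the arm or the gripper's body presses on something with over 40 N, if the wrist force passes 120 N, or if a joint passes its speed limit or range.

## Working session

There is one attempt and no reset: what is moved stays moved. The work goes in short steps, Python scripts to look and compute and a shell command to move; the robot and the scene stay as the last step left them, time stands still between calls to the robot, and variables do not carry over. Pictures are saved under pics/ and viewed, and the job is handed in when it is done.

```bash
mkdir -p pics; ls; python3 - <<'E'
from bench import telemetry, viewer, r
import cv2
for n in("side","top"):
    im=viewer.snapshot(n); cv2.imwrite(f"pics/{n}0.png",im[:,:,::-1])
    m=viewer.camera_model(n); print(n,m)
print(telemetry.sense())
E
```

```text
pics
side {'fx': 503.1308403571061, 'fy': 503.1308403571061, 'cx': 281.14261538776924, 'cy': 205.50724362379046, 'dist': array([-0.15676303,  0.        ,  0.        ,  0.        ,  0.        ]), 'cam_to_world': array([[ 9.30125688e-01, -1.91643585e-01,  3.13271352e-01,
         1.44133012e+02],
       [-3.66467568e-01, -5.39706137e-01,  7.57904221e-01,
        -1.01509805e+03],
       [ 2.38269888e-02, -8.19749975e-01, -5.72225700e-01,
         8.29627708e+02],
       [ 0.00000000e+00,  0.00000000e+00,  0.00000000e+00,
         1.00000000e+00]])}
top {'fx': 397.00247264923496, 'fy': 397.00247264923496, 'cx': 285.7697114678165, 'cy': 207.4938700270317, 'dist': array([0.02332216, 0.        , 0.        , 0.        , 0.        ]), 'cam_to_world': array([[ 7.98426359e-03, -9.97572722e-01,  6.91730862e-02,
         4.42128129e+02],
       [-9.99540359e-01, -5.93857356e-03,  2.97288270e-02,
        -1.08720679e+02],
       [-2.92458774e-02, -6.93786542e-02, -9.97161612e-01,
         1.07646764e+03],
       [ 0.00000000e+00,  0.00000000e+00,  0.00000000e+00,
         1.00000000e+00]])}
{'time': 0.1, 'joint_pos': array([ 6.42634391e+01,  7.50991102e+00,  8.53221394e+01, -1.23413868e-03,
        8.72605207e+01, -4.89149486e+00]), 'qd': array([ 0.04784336, -0.02466944, -0.16464191, -0.08461852,  0.02192705,
       -0.12338041]), 'joint_efforts': array([ 4.77545291e-04, -5.70956719e+01, -5.01938260e+01, -2.81996145e-04,
        8.04647512e-03, -5.89290323e-06]), 'tool_pos': array([213.2497332 , 560.26699161, 203.8670527 ]), 'tcp_rot': array([-1.79907661e+02, -6.66529567e-03,  1.59154989e+02]), 'ft_force': array([-0.60968516, -0.28242066,  0.58624334]), 'wrist_torque': array([-0.02921647, -0.00630794, -0.05158137]), 'finger_gap': 85.54382251171104}
```

View pics/side0.png

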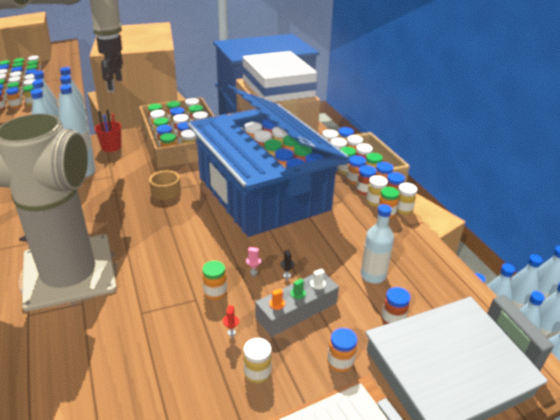

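View pics/top0.png

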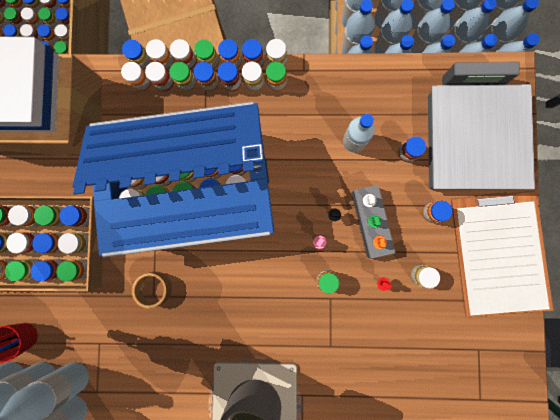

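```bash
cat > h.py <<'E'
import numpy as np, cv2
from bench import telemetry, viewer, r
def ray(n,uv):
    m=viewer.camera_model(n)
    K=np.array([[m['fx'],0,m['cx']],[0,m['fy'],m['cy']],[0,0,1]])
    p=cv2.undistortPoints(np.array([[uv]],float),K,np.array(m['dist']))[0,0]
    T=m['cam_to_world']; return T[:3,3],T[:3,:3]@np.array([p[0],p[1],1])
def plane(n,uv,z):
    o,d=ray(n,uv); return o+d*(z-o[2])/d[2]
def tri(u1,u2): # side, top
    A,b=[],[]
    o1,d1=ray("side",u1);o2,d2=ray("top",u2);d1/=np.linalg.norm(d1);d2/=np.linalg.norm(d2)
    s=np.linalg.lstsq(np.c_[d1,-d2],o2-o1,rcond=None)[0]
    a,b=o1+s[0]*d1,o2+s[1]*d2
    return (a+b)/2,np.linalg.norm(a-b)
def proj(n,P):
    m=viewer.camera_model(n);T=np.linalg.inv(m['cam_to_world'])
    K=np.array([[m['fx'],0,m['cx']],[0,m['fy'],m['cy']],[0,0,1]])
    return cv2.projectPoints(np.array(P,float).reshape(-1,1,3),cv2.Rodrigues(T[:3,:3])[0],T[:3,3],K,np.array(m['dist']))[0][:,0]
def blobs(im,lo,hi,amin=15):
    h=cv2.cvtColor(im,cv2.COLOR_RGB2HSV);k=cv2.inRange(h,np.array(lo),np.array(hi))
    n,l,s,c=cv2.connectedComponentsWithStats(k)
    return [(s[i].tolist(),c[i].round(2).tolist()) for i in range(1,n) if s[i][4]>=amin],k
def crop(im,x,y,w,h,s,name):
    cv2.imwrite(name,cv2.resize(im[y:y+h,x:x+w,::-1],None,fx=s,fy=s,interpolation=cv2.INTER_CUBIC))
E
python3 - <<'E'
from h import *
s=cv2.imread("pics/side0.png")[:,:,::-1];t=cv2.imread("pics/top0.png")[:,:,::-1]
crop(s,180,70,180,160,4.4,"pics/c1.png");crop(t,65,95,220,170,3.6,"pics/c2.png")
a=cv2.resize(s[240:345,215:350,::-1],None,fx=4,fy=4,interpolation=2);b=cv2.resize(t[180:300,300:400,::-1],None,fx=3.5,fy=3.5,interpolation=2)
c=np.zeros((420,540+350,3),np.uint8);c[:a.shape[0],:540]=a;c[:b.shape[0],540:]=b;cv2.imwrite("pics/c3.png",cv2.resize(c,(800,378)))
E
```

```text
(no output)
```

View pics/c1.png

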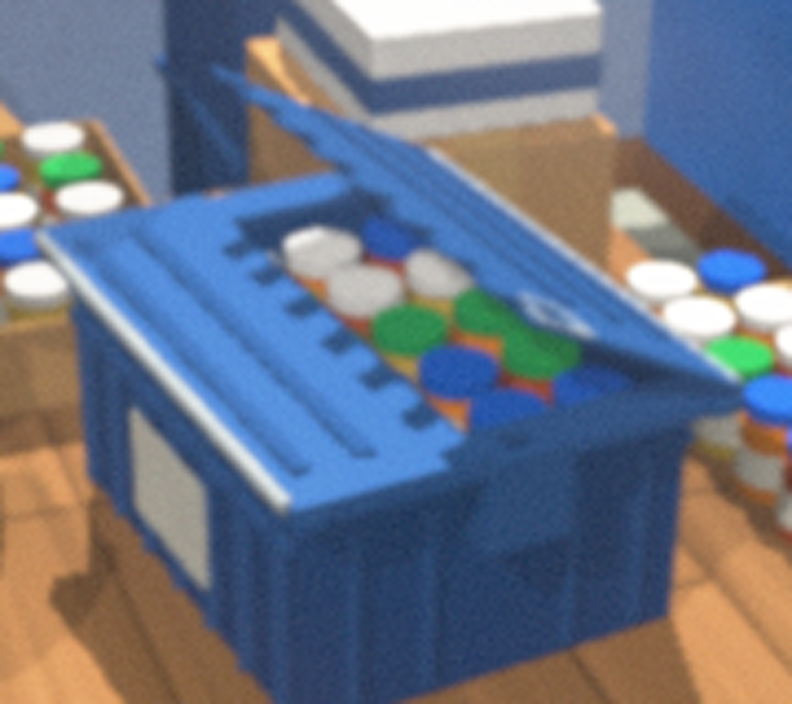

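View pics/c2.png

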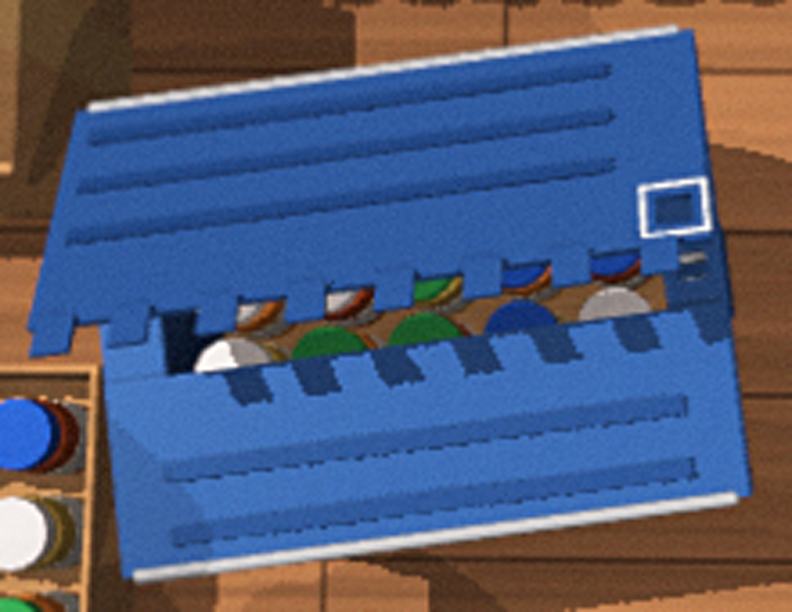

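View pics/c3.png

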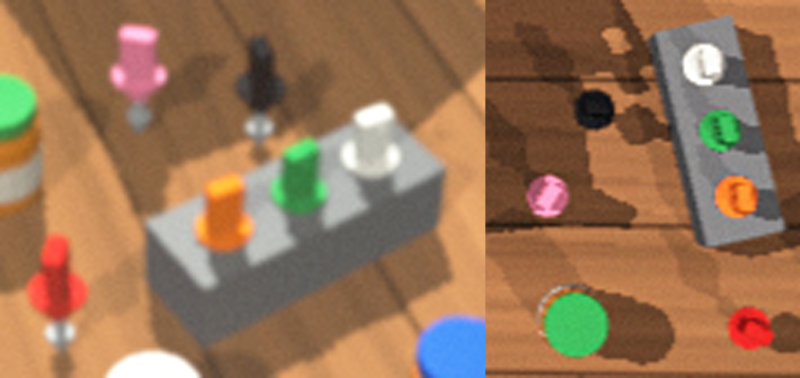

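```bash
python3 - <<'E'
from h import *
s=cv2.imread("pics/side0.png")[:,:,::-1];t=cv2.imread("pics/top0.png")[:,:,::-1]
for n,im in(("side",s),("top",t)):
    b,k=blobs(im,(8,200,150),(18,255,255),20); print(n,b[:20])
a=cv2.resize(s[280:315,260:300,::-1],None,fx=10,fy=10,interpolation=2);b=cv2.resize(t[228:263,360:400,::-1],None,fx=10,fy=10,interpolation=2)
cv2.imwrite("pics/c4.png",np.hstack([a,b]))
c=lambda x,y:(65+x/3.6-.36,95+y/3.6-.36)
Q=[plane("top",c(*p),z) for p,z in(((88,103),180),((680,27),180),((133,580),182),((740,498),182))]
for q in Q: print(q.round(1))
for i,j in((0,1),(2,3),(0,2),(1,3)):
    d=Q[j]-Q[i];print(np.linalg.norm(d).round(1),np.degrees(np.arctan2(d[1],d[0])).round(2))
# side near stripe corners
d=lambda x,y:(180+x/4.4-.4,70+y/4.4-.4)
print(tri(d(288,508),c(738,500)),tri(d(38,235),c(133,578)))
print("hinge",tri(d(740,380),c(677,29)), tri(d(428,148),c(88,105)))
print("free edge",tri(d(215,70),c(35,340)))
E
```

```text
side [([384, 200, 12, 5, 20], [390.6, 202.2]), ([204, 277, 21, 9, 71], [213.85, 281.59]), ([271, 292, 12, 16, 135], [276.87, 300.57])]
top [([428, 202, 9, 19, 37], [430.24, 212.43]), ([374, 236, 12, 13, 116], [379.43, 241.87])]
[697.3 375.5 180. ]
[747.7  -5.6 180. ]
[392.4 333.3 182. ]
[446.5 -47.4 182. ]
384.4 -82.46
384.6 -81.92
307.7 -172.13
304.1 -172.09
(array([447.27273902, -46.79123019, 180.83394678]), np.float64(4.352440955375919)) (array([395.17254036, 333.44183112, 180.71847922]), np.float64(3.291997626574705))
hinge (array([746.80920411,  -4.49669146, 182.85237863]), np.float64(2.889436198639211)) (array([693.7584107 , 372.94095816, 184.98875983]), np.float64(1.6020513990879102))
free edge (array([531.0204078 , 350.47372016, 273.64258558]), np.float64(4.436944304868868))
```

View pics/c4.png

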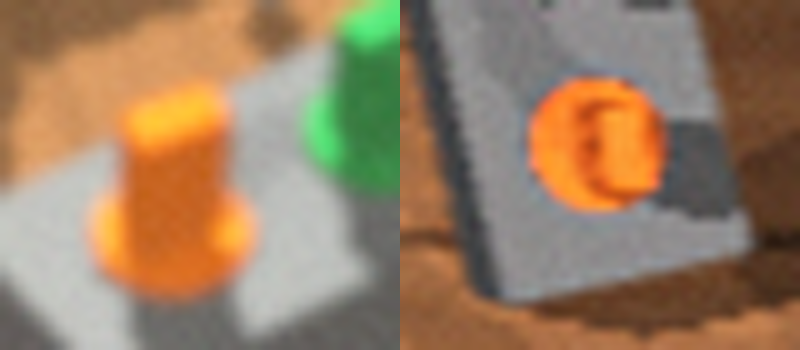

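```bash
python3 - <<'E'
from h import *
t=(379.25,242.0)
print(tri((276.85,303.6),t), plane("top",t,55),plane("side",(276.85,303.6),55))
# tab top
tt=(360+22.4-.45,228+14.6-.45);ss=(260+17.6-.45,280+11.3-.45)
print("tab top",tri(ss,tt),plane("top",tt,90),plane("side",ss,90))
e=[plane("top",(360+x/10-.45,228+y/10-.45),52) for x,y in((30,0),(103,300),(350,243),(292,0))]
for i,j in((0,1),(1,2),(3,2)):
    d=e[j]-e[i];print(np.linalg.norm(d),np.degrees(np.arctan2(d[1],d[0])))
# tab edge
e=[plane("top",(360+x/10-.45,228+y/10-.45),90) for x,y in((241,107),(263,183))]
d=e[1]-e[0];print(np.linalg.norm(d),np.degrees(np.arctan2(d[1],d[0])))
for uv in((384,284),(320,242),(335,215)):print(plane("top",uv,50))
R=lambda p:(571+p[0]*np.cos(np.radians(7.85))-p[1]*np.sin(np.radians(7.85)),164+p[0]*np.sin(np.radians(7.85))+p[1]*np.cos(np.radians(7.85)))
print(R((0,-180)),R((30,0)))
E
```

```text
(array([ 427.51794536, -318.24781751,   50.1662676 ]), np.float64(2.4779575201830095)) [ 426.42423424 -316.84445205   55.        ] [ 426.945781   -322.91468359   55.        ]
tab top (array([ 427.79504755, -317.31571108,   87.10309244]), np.float64(2.5105583019843913)) [ 426.65750052 -316.28060844   90.        ] [ 427.89375874 -320.38413803   90.        ]
78.23941591816718 -166.70865015429777
64.19969928858383 -76.41426939367545
63.14738382310301 -167.2590595354248
19.24085442149277 -164.4443905995217
[ 320.43154485 -328.76140697   50.        ]
[ 424.96694572 -166.83514918   50.        ]
[ 494.68448173 -205.29953859   50.        ]
(np.float64(595.5844200234833), np.float64(-14.31322523051665)) (np.float64(600.7188708717528), np.float64(168.09740333724721))
```

```bash
python3 -m inch '[[[0,0,-5],[0,0,0],0],[[0,0,-10],[0,0,0],0],[[0,0,-14],[0,0,0.14],0],[[-4,-1.8,-14],[0,0,0.28],0],[[-8,-3.7,-14],[0,0,0.42],0],[[-12,-5.5,-14],[0,0,0.56],0],[[-16,-7.3,-14],[0,0,0.7],0],[[-20,-9.2,-14],[0,0,0.84],0],[[-24,-11,-14],[0,0,0.98],0],[[-28,-12.8,-14],[0,0,1.12],0],[[-32,-14.6,-14],[0,0,1.26],0],[[-36,-16.5,-14],[0,0,1.4],0],[[-40,-18.3,-14],[0,0,1.54],0],[[-44,-20.1,-14],[0,0,1.68],0],[[-48,-22,-14],[0,0,1.82],0],[[-50.2,-23,-14],[0,0,1.96],0],[[-50.2,-23,-14],[0,0,2.1],0],[[-50.2,-23,-14],[0,0,2.24],0],[[-50.2,-23,-14],[0,0,2.38],0],[[-50.2,-23,-14],[0,0,2.538],0]]' 30; python3 -c "
from bench import telemetry
s=telemetry.sense();print(s['joint_pos'],s['time'])"
```

```text
time: 2.1
tool_pos: [600.7, 167.0, 344.0]
tcp_rot: [-180.0, 0.1, 13.8]
ft_force: [-0.3, -0.1, -0.1]
finger_gap: -0.1
[1.08217035e+01 1.05671283e+01 6.74761657e+01 1.83750222e-03
 1.02033621e+02 8.69768444e+01] 2.1
```

```bash
python3 -m inch '[[[0,0,2],[0,0,0],0],[[0,0,4],[0,0,0],0],[[0,0,5],[0,0,0],0],[[0,0,6],[0,0,0],0],[[0,0,7],[0,0,0],0],[[0,0,8],[0,0,0],0],[[0,0,9],[0,0,0],0],[[0,0,10],[0,0,0],0],[[0,0,10.8],[0,0,0],0],[[0,0,11.6],[0,0,0],0],[[0,0,12.3],[0,0,0],0],[[0,0,13],[0,0,0],0],[[0,0,13.5],[0,0,0],0],[[0,0,14],[0,0,0],0],[[0,0,14.4],[0,0,0],0],[[0,0,14.4],[0,0,0],0]]'
```

```text
time: 3.7
tool_pos: [600.5, 167.1, 200.0]
tcp_rot: [-180.0, 0.1, 14.2]
ft_force: [0.1, -0.2, -0.1]
finger_gap: 0.3
```

```bash
python3 -m inch '[[[0,0,0.1],[0,0,0],0],[[0,0,0.2],[0,0,0],0],[[0,0,0.3],[0,0,0],0],[[0,0,0.3],[0,0,0],0]]'
```

```text
time: 4.1
tool_pos: [600.8, 167.2, 197.8]
tcp_rot: [-180.0, -0.0, 14.2]
ft_force: [-1.2, -0.1, 0.9]
finger_gap: 0.3
```

```bash
python3 - <<'E'
from h import *
s=viewer.snapshot("side")
crop(s,170,20,200,150,4,"pics/d1.png")
E
python3 -m inch '[[[0,0,0.1],[0,0,0],0],[[0,0,0.2],[0,0,0],0],[[0,0,0.3],[0,0,0],0],[[0,0,0.3],[0,0,0],0]]'
```

```text
time: 4.55
tool_pos: [600.7, 167.2, 194.5]
tcp_rot: [-180.0, 0.0, 14.2]
ft_force: [-0.4, 0.4, 0.9]
finger_gap: 0.1
```

View pics/d1.png

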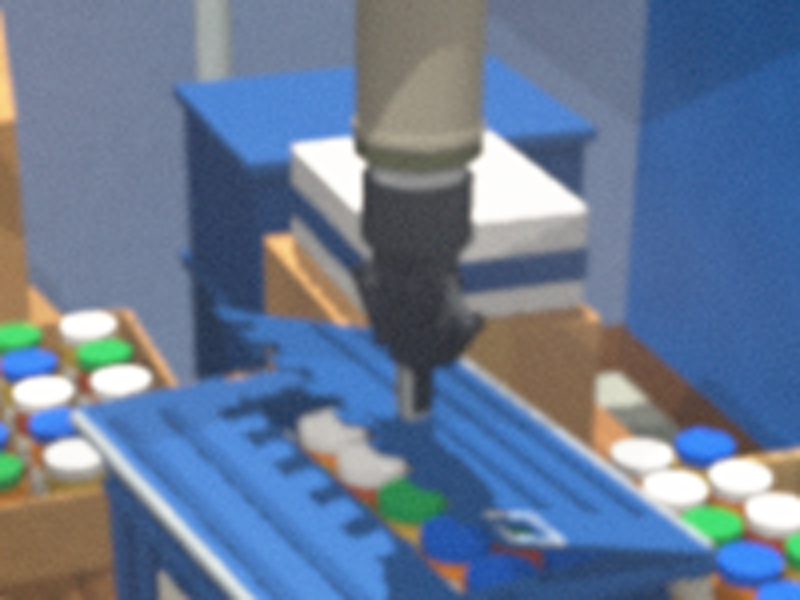

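```bash
python3 - <<'E'
from h import *
s=viewer.snapshot("side");t=viewer.snapshot("top")
crop(s,200,70,160,120,5,"pics/d2.png");crop(t,65,95,220,165,3.6,"pics/d3.png")
print(proj("side",[[600.7,167,183.5],[600.7,167,187]]),proj("top",[[600.7,167,183.5]]))
E
```

```text
[[272.62150036 135.78195169]
 [272.63994144 134.66659525]] [[177.21788272 164.69128081]]
```

View pics/d2.png

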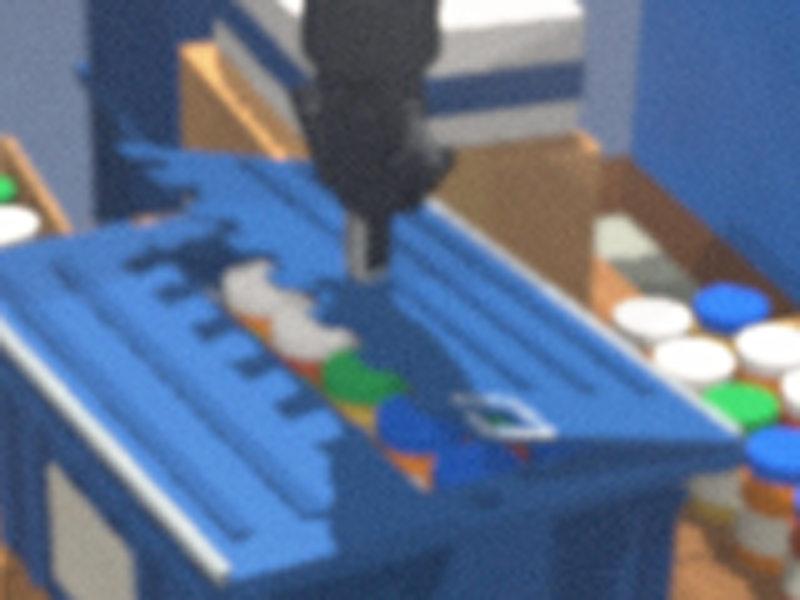

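View pics/d3.png

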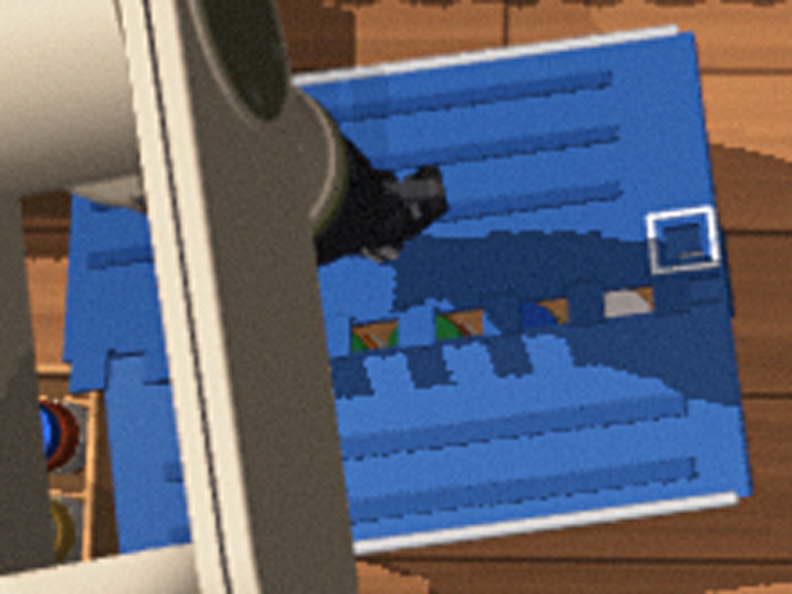

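```bash
python3 - <<'E'
from h import *
print(tri((300.6,152.8),(254.4,160.8)))
print(proj("side",[[595.6,-14.3,185]]),proj("top",[[595.6,-14.3,185]]))
print(tri((200+367/5-.4,70+278/5-.4),(65+385/3.6-.36,95+257/3.6-.36)))
s=telemetry.sense();print(s['tool_pos'],s['ft_force'],s['wrist_torque'],s['finger_gap'])
E
```

```text
(array([604.27528885, -14.63725721, 223.15545608]), np.float64(3.035896826372314))
[[296.11611513 166.59982804]] [[256.24619474 167.08563677]]
(array([596.40292627, 167.67844397, 216.47812941]), np.float64(9.648794914650844))
[600.72336311 167.16989205 194.64509109] [0.13589714 0.37647573 0.47897177] [0.01658085 0.01963271 0.02914124] -0.14546337040032406
```

```bash
python3 - <<'E'
from h import *
print(proj("side",[[213.2,560.3,193],[213.2,560.3,206],[213.2,560.3,225]]))
s=cv2.imread("pics/side0.png")[:,:,::-1]
crop(s,60,0,100,140,5,"pics/d4.png")
E
```

```text
[[117.09873829  99.42416775]
 [116.53484709  95.67443068]
 [115.70890852  90.14389184]]
```

View pics/d4.png

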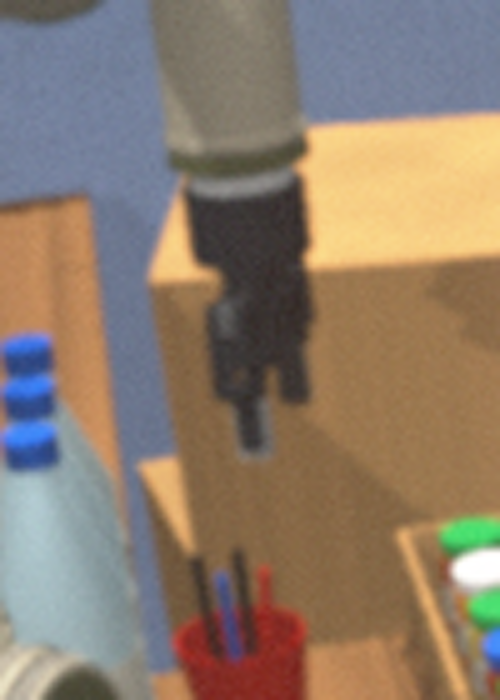

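```bash
python3 -m inch '[[[0,0,-0.5],[0,0,0],0],[[0,0,-1.2],[0,0,0],0],[[0,0,-2],[0,0,0],0],[[0,0,-2],[0,0,0],0]]'; python3 - <<'E'
from h import *
s=viewer.snapshot("side")
crop(s,200,70,160,120,5,"pics/d5.png")
E
```

```text
time: 5.05
tool_pos: [601.8, 167.4, 217.2]
tcp_rot: [180.0, -0.2, 14.2]
ft_force: [0.6, 0.0, 0.5]
finger_gap: -0.0
```

View pics/d5.png

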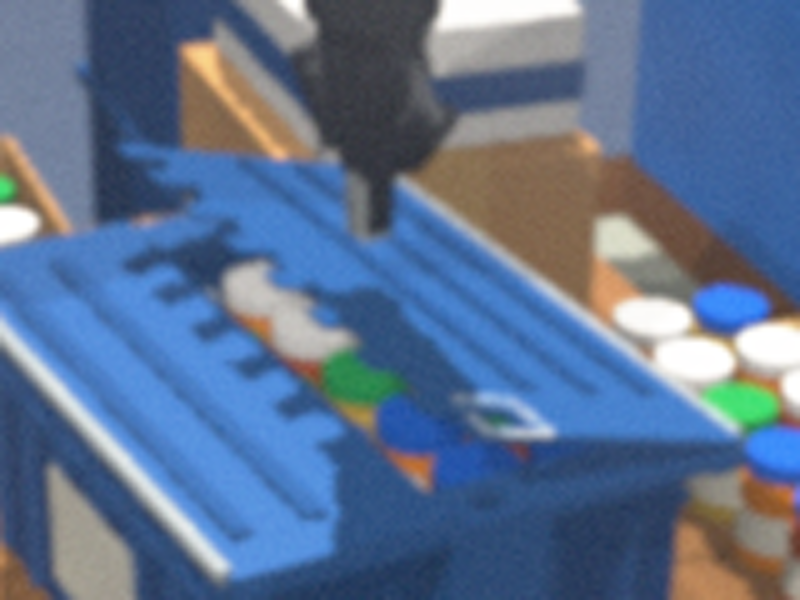

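```bash
python3 -m inch '[[[0,0,1],[0,0,0],0],[[0,0,2],[0,0,0],0],[[0,0,2.5],[0,0,0],0],[[0,0,3],[0,0,0],0],[[0,0,3.4],[0,0,0],0],[[0,0,3.8],[0,0,0],0],[[0,0,4],[0,0,0],0],[[0,0,4],[0,0,0],0]]'
```

```text
time: 5.9
tool_pos: [600.7, 167.1, 174.4]
tcp_rot: [180.0, 0.0, 14.2]
ft_force: [-0.2, 0.2, 0.3]
finger_gap: -0.2
```

```bash
python3 -m inch '[[[0,0,0.3],[0,0,0],0],[[0,0,0.5],[0,0,0],0],[[0,0,0.5],[0,0,0],0]]'; python3 - <<'E'
from h import *
s=viewer.snapshot("side");t=viewer.snapshot("top")
crop(s,200,70,160,120,5,"pics/d6.png");crop(t,65,95,220,165,3.6,"pics/d7.png")
E
```

```text
time: 6.2
tool_pos: [600.7, 167.2, 169.5]
tcp_rot: [180.0, 0.0, 14.2]
ft_force: [0.1, -0.1, 0.0]
finger_gap: -0.2
```

View pics/d6.png

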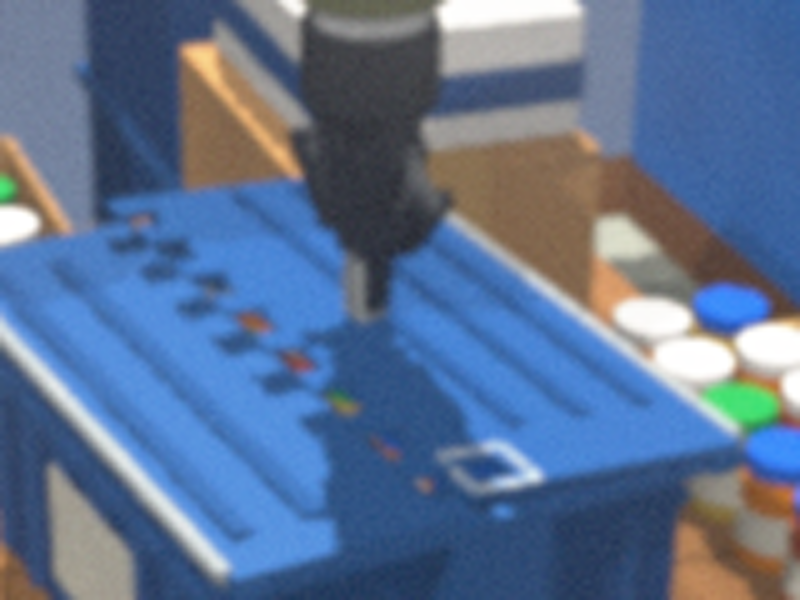

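View pics/d7.png

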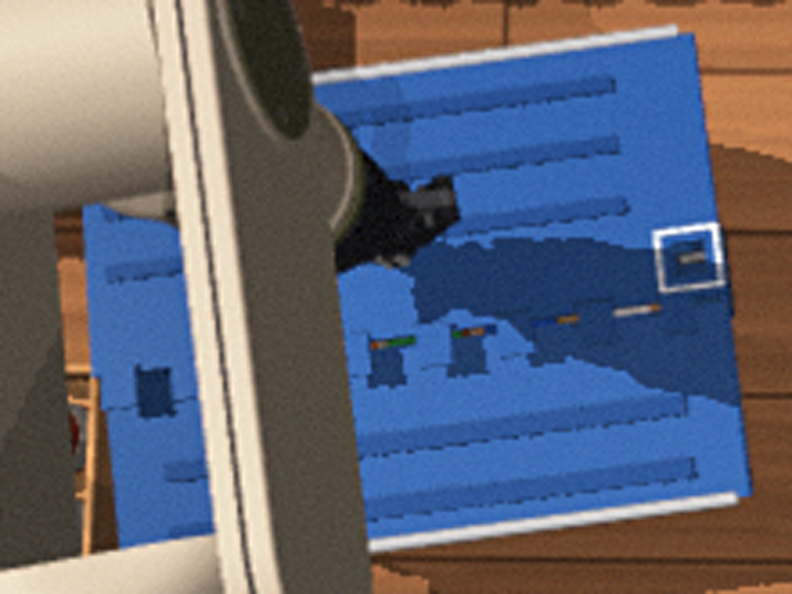

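```bash
python3 -m inch '[[[0,0,0.3],[0,0,0],0],[[0,0,0.5],[0,0,0],0],[[0,0,0.6],[0,0,0],0],[[0,0,0.6],[0,0,0],0]]'
```

```text
time: 6.7
tool_pos: [600.6, 167.2, 163.4]
tcp_rot: [-180.0, 0.0, 14.2]
ft_force: [0.1, 0.1, 1.1]
finger_gap: 0.1
```

```bash
python3 -m inch '[[[0,0,0.2],[0,0,0],0],[[0,0,0.3],[0,0,0],0],[[0,0,0.3],[0,0,0],0]]'
```

```text
time: 7.0
tool_pos: [600.7, 167.1, 160.6]
tcp_rot: [180.0, 0.0, 14.2]
ft_force: [0.6, -0.3, 0.3]
finger_gap: -0.1
```

```bash
python3 -m inch '[[[0,0,0.1],[0,0,0],0],[[0,0,0.2],[0,0,0],0],[[0,0,0.2],[0,0,0],0]]'; python3 - <<'E'
from h import *
s=viewer.snapshot("side")
crop(s,200,70,160,120,5,"pics/d8.png")
E
```

```text
time: 7.3
tool_pos: [600.8, 167.2, 158.7]
tcp_rot: [180.0, 0.0, 14.2]
ft_force: [0.0, -0.2, 0.4]
finger_gap: -0.0
```

View pics/d8.png

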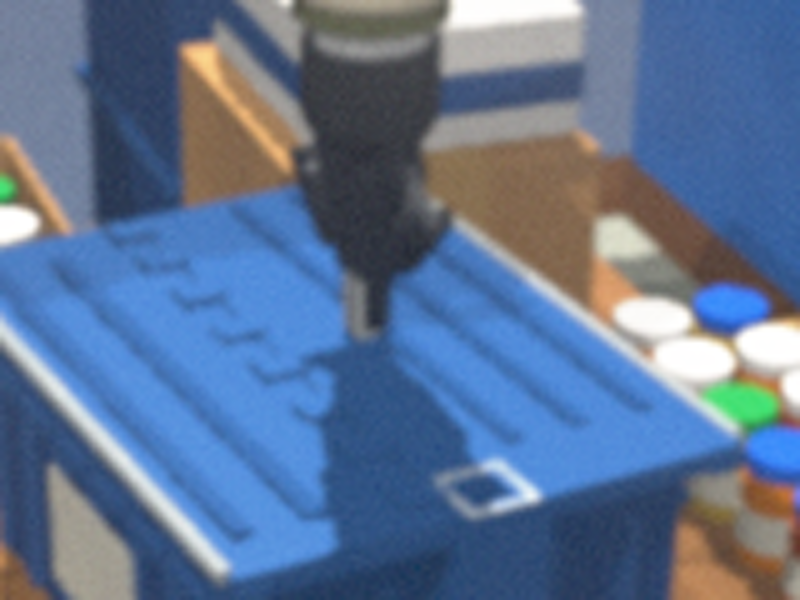

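```bash
python3 -m inch '[[[0,0,0.1],[0,0,0],0],[[0,0,0.2],[0,0,0],0],[[0,0,0.2],[0,0,0],0]]'; python3 -m inch '[[[0,0,0.1],[0,0,0],0],[[0,0,0.1],[0,0,0],0]]'
```

```text
time: 7.65
tool_pos: [600.9, 167.2, 158.5]
tcp_rot: [180.0, -0.0, 14.2]
ft_force: [-5.9, -1.0, 11.4]
finger_gap: -0.2
time: 7.85
tool_pos: [600.9, 167.2, 158.5]
tcp_rot: [180.0, -0.1, 14.2]
ft_force: [-8.3, -2.2, 15.7]
finger_gap: -0.2
```

```bash
python3 -m inch '[[[0,0,-1],[0,0,0],0],[[0,0,-4],[0,0,0],0],[[0,0,-8],[0,0,0],0],[[-1,1.5,-10],[0,0,0],0.5],[[-3.4,5.2,-10],[0,0,0],0.5],[[-5.9,8.9,-10],[0,0,0],0.5],[[-8.4,12.6,-10],[0,0,0],0.5],[[-10.8,16.3,-10],[0,0,0],0.5],[[-13.3,20,-10],[0,0,0],0.5],[[-15.7,23.7,-10],[0,0,0],0.5],[[-18.2,27.4,-10],[0,0,0],0.5],[[-20.6,31.1,-10],[0,0,0],0.5],[[-23.1,34.8,-8],[0,0,0],0.5],[[-25.5,38.5,-6],[0,0,0],0.5],[[-27.4,41.3,-4],[0,0,0],0.5],[[-28.4,43,-2],[0,0,0],0.5],[[-28.4,43,0],[0,0,0],0.5],[[-28.4,43,0],[0,0,0],0.5]]'; python3 - <<'E'
from h import *
s=viewer.snapshot("side");t=viewer.snapshot("top")
crop(s,215,190,160,120,5,"pics/e1.png");crop(t,260,120,200,150,4,"pics/e2.png")
crop(t,65,95,220,165,3.6,"pics/e3.png");cv2.imwrite("pics/top1.png",t[:,:,::-1]);cv2.imwrite("pics/side1.png",s[:,:,::-1])
print(telemetry.sense())
E
```

```text
time: 9.65
tool_pos: [428.9, -318.6, 152.5]
tcp_rot: [-179.7, 0.2, 14.1]
ft_force: [-0.5, 0.4, -0.7]
finger_gap: 42.5
{'time': 9.75, 'joint_pos': array([-4.20068274e+01, -7.75850811e-01,  9.89721114e+01,  8.85478866e-03,
        8.18470718e+01,  3.37935594e+01]), 'qd': array([ 0.66888743, -1.14169629, -1.45375016,  0.08632536,  0.00286956,
       -0.08857132]), 'joint_efforts': array([-5.92467729e-01, -4.66109705e+01, -4.73628795e+01, -4.65898484e-02,
       -5.04243106e-02, -6.75620031e-03]), 'tool_pos': array([ 430.85676368, -319.05379632,  156.0003846 ]), 'tcp_rot': array([-1.79959114e+02,  1.68180499e-02,  1.41983602e+01]), 'ft_force': array([ 0.13441208, -0.43325156,  1.12815681]), 'wrist_torque': array([ 0.00902937,  0.00744602, -0.00832823]), 'finger_gap': 42.818145611091516}
```

View pics/e1.png

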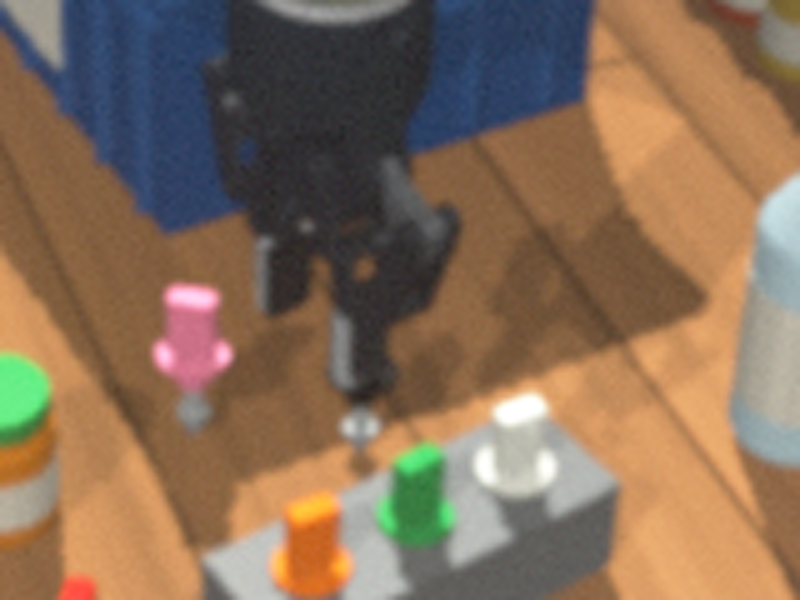

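View pics/e2.png

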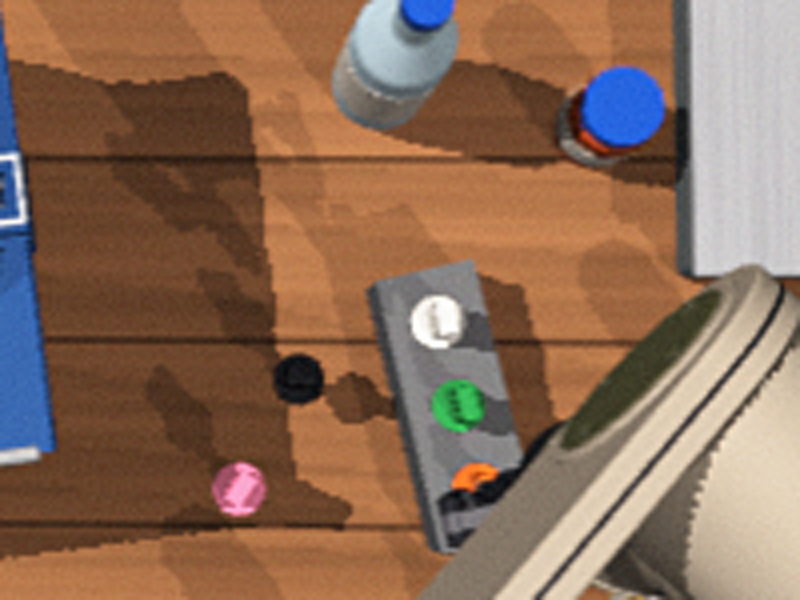

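View pics/e3.png

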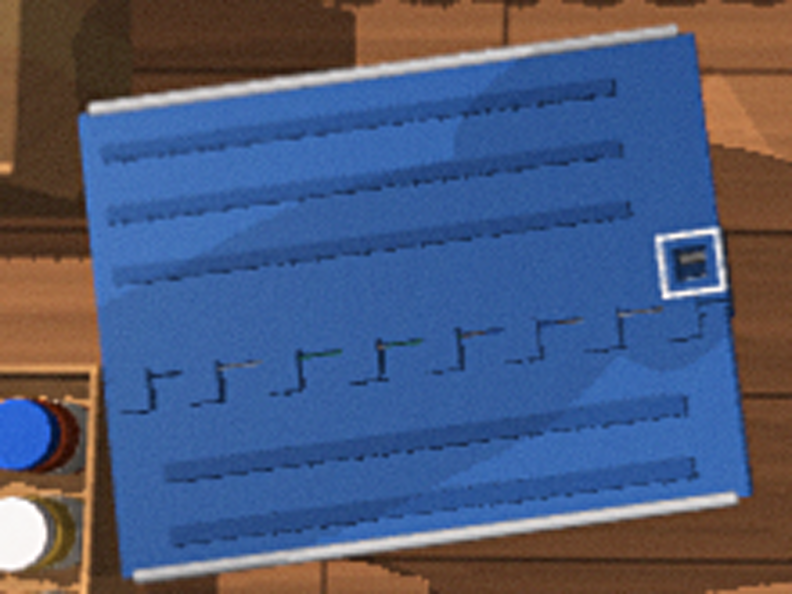

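```bash
python3 - <<'E'
from h import *
for z in(145,165,175,185,195):print(z,proj("side",[[430.9,-319,z]]).round(1),proj("side",[[425.7,-297.6,z],[436,-340,z]]).round(1).tolist(),proj("top",[[425.7,-297.6,z],[436,-340,z]]).round(1).tolist())
print(telemetry.sense()['tool_pos'])
t=cv2.imread("pics/top1.png")[:,:,::-1];crop(t,350,215,60,45,13,"pics/e4.png")
h=[plane("top",(65+x/3.6-.36,95+y/3.6-.36),185) for x,y in((690,263),)];print(h)
b,k=blobs(t,(90,0,190),(130,70,255),20);print([q for q in b if 240<q[1][0]<270 and 140<q[1][1]<190])
E
```

```text
145 [[278.8 270.4]] [[272.6, 264.4], [285.1, 276.6]] [[378.9, 242.9], [397.3, 238.6]]
165 [[279. 263.]] [[272.8, 256.9], [285.3, 269.1]] [[380.7, 243.1], [399.5, 238.7]]
175 [[279.1 259.2]] [[272.8, 253.1], [285.5, 265.2]] [[381.6, 243.2], [400.7, 238.7]]
185 [[279.2 255.3]] [[272.9, 249.3], [285.6, 261.4]] [[382.6, 243.3], [401.8, 238.8]]
195 [[279.4 251.4]] [[273.0, 245.4], [285.8, 257.5]] [[383.5, 243.4], [403.0, 238.8]]
[ 430.85676368 -319.05379632  156.0003846 ]
[array([594.20228817, -14.45562599, 185.        ])]
[]
```

View pics/e4.png

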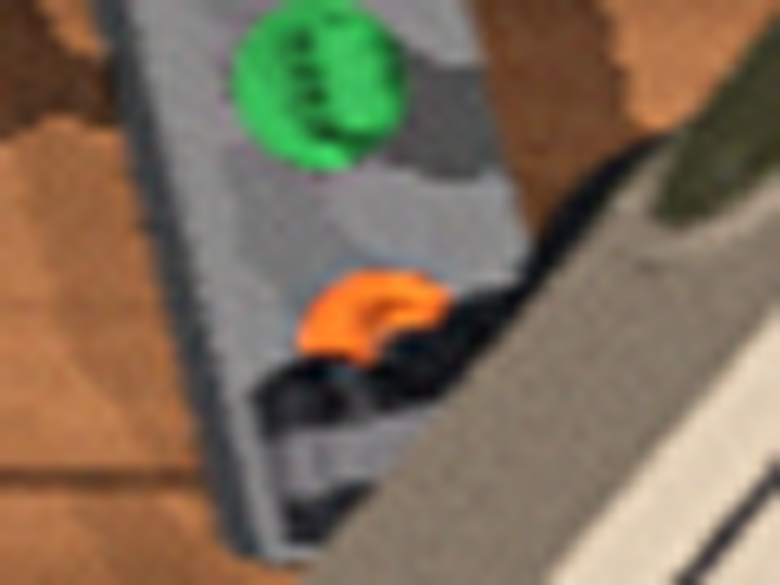

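```bash
python3 - <<'E'
from h import *
for a in((268.5,250),(271,251.6)):
  for b in((370.5,250),(371,246),(371,254)): print(a,b,tri(a,b))
s=cv2.imread("pics/side1.png")[:,:,::-1];crop(s,250,180,60,95,6,"pics/e5.png")
E
```

```text
(268.5, 250) (370.5, 250) (array([ 416.7373599, -276.3370125,  168.7314081]), np.float64(14.340231275248042))
(268.5, 250) (371, 246) (array([ 421.5258975 , -276.25239419,  167.40733669]), np.float64(5.4427646590818926))
(268.5, 250) (371, 254) (array([ 411.68548328, -278.26139484,  171.7037285 ]), np.float64(22.420042388218967))
(271, 251.6) (370.5, 250) (array([ 418.95206897, -277.90968372,  165.0401193 ]), np.float64(19.361823225573545))
(271, 251.6) (371, 246) (array([ 423.77657923, -277.80434721,  163.62797331]), np.float64(10.437580637634118))
(271, 251.6) (371, 254) (array([ 413.85982614, -279.85646598,  168.10871058]), np.float64(27.452182913129608))
```

View pics/e5.png

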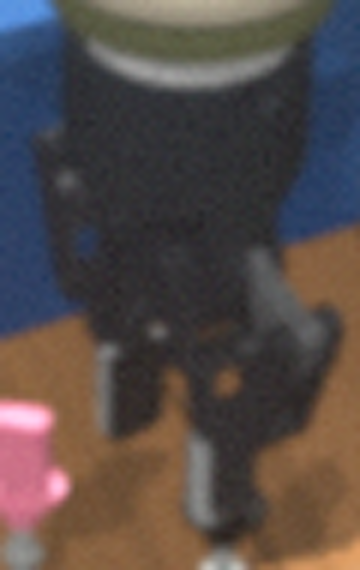

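```bash
python3 -m inch '[[[0,0,1.5],[0,0,0],0.5],[[0,0,3],[0,0,0],0.5],[[0,0,4],[0,0,0],0.5],[[0,0,5],[0,0,0],0.5],[[0,0,5],[0,0,0],0.5],[[0,0,5],[0,0,0],0.5],[[0,0,5],[0,0,0],0.5]]'; python3 - <<'E'
from h import *
s=viewer.snapshot("side");t=viewer.snapshot("top")
crop(s,240,220,80,100,6,"pics/f1.png");crop(t,340,205,80,60,9,"pics/f2.png")
q=telemetry.sense();print(q['tool_pos'],q['qd'])
E
```

```text
time: 10.45
tool_pos: [431.3, -319.7, 106.4]
tcp_rot: [180.0, -0.0, 14.2]
ft_force: [0.2, 0.3, 0.5]
finger_gap: 42.6
[ 431.36026138 -319.75872675  106.57717997] [-0.06480133 -0.02638428  0.0928581   0.08504014 -0.08445188 -0.02282595]
```

View pics/f1.png

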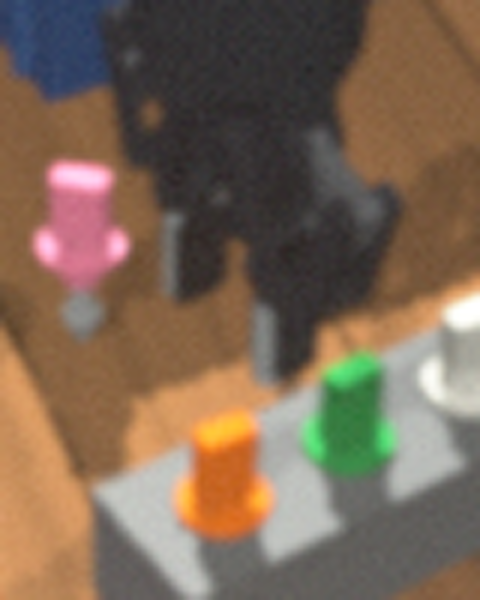

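View pics/f2.png

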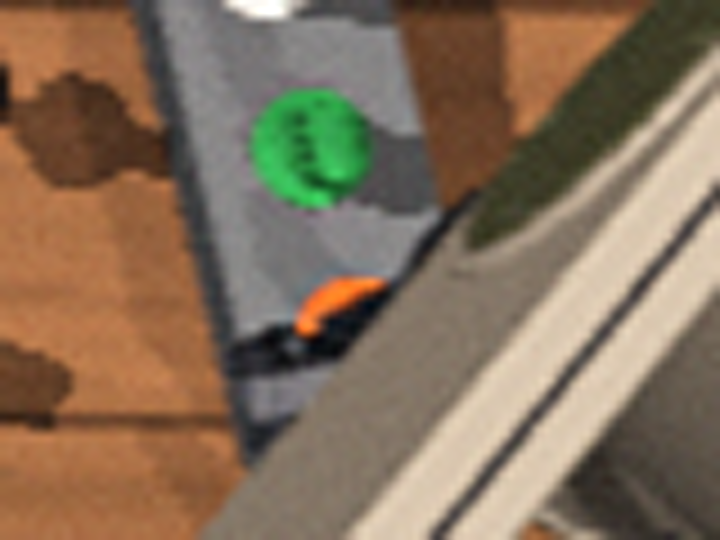

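```bash
python3 - <<'E'
from h import *
o,d=ray("side",(280,276.8))
for y in(-360,-345,-330,-320,-310,-300):
    p=o+d*(y-o[1])/d[1];print(p.round(1),proj("top",[p]).round(1))
print(ray("side",(281,205))[1])
for z in (95,105,115,125,135):print(z,proj("side",[[431.4,-319.7,z]]))
E
```

```text
[ 416.8 -360.   168. ] [[409.  247.3]]
[ 423.1 -345.   152.9] [[400.4 244.3]]
[ 429.3 -330.   137.7] [[392.2 241.4]]
[ 433.5 -320.   127.6] [[386.9 239.5]]
[ 437.7 -310.   117.5] [[381.7 237.7]]
[ 441.8 -300.   107.4] [[376.6 235.9]]
[ 0.31320091  0.75855222 -0.571406  ]
95 [[278.65549491 288.49229012]]
105 [[278.75654216 285.00057777]]
115 [[278.8588271  281.46614437]]
125 [[278.96236742 277.88838006]]
135 [[279.06718103 274.26666762]]
```

```bash
python3 - <<'E'
from h import *
t=viewer.snapshot("top");cv2.imwrite("pics/top2.png",t[:,:,::-1]);t0=cv2.imread("pics/top0.png")[:,:,::-1]
A=[cv2.resize(np.ascontiguousarray(i[225:270,355:405,::-1]),None,fx=8,fy=8,interpolation=0) for i in(t0,t)]
cv2.imwrite("pics/f3.png",np.hstack(A))
E
```

```text
(no output)
```

View pics/f3.png

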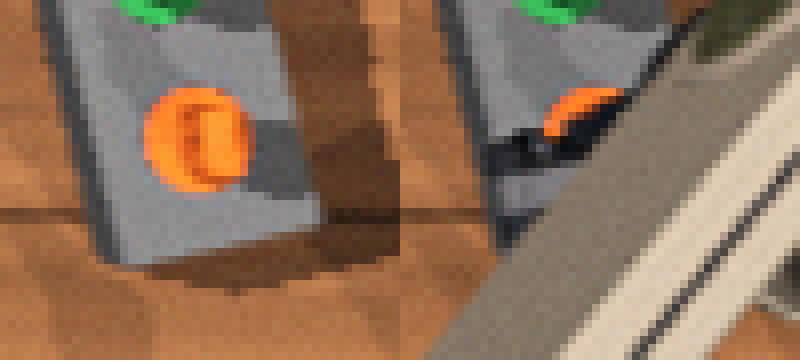

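```bash
python3 - <<'E'
from h import *
for z in(120,160,200,240):print(plane("top",(366.5,248.5),z).round(1),plane("top",(366.5,241),z).round(1))
s=viewer.snapshot("side");cv2.imwrite("pics/side2.png",s[:,:,::-1]);crop(s,180,90,200,220,2.7,"pics/f4.png")
E
```

```text
[ 411.7 -273.4  120. ] [ 429.5 -273.5  120. ]
[ 413.  -266.5  160. ] [ 430.  -266.6  160. ]
[ 414.3 -259.6  200. ] [ 430.6 -259.7  200. ]
[ 415.5 -252.7  240. ] [ 431.1 -252.8  240. ]
```

View pics/f4.png

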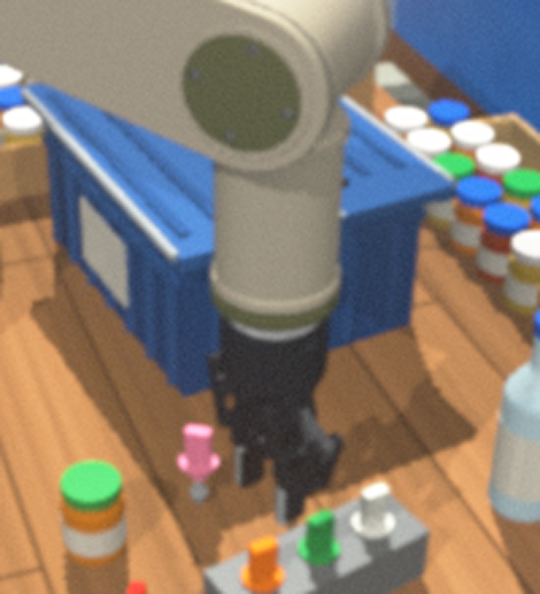

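```bash
python3 -m inch '[[[-0.2,0,1],[0,0,0],0.5],[[-0.2,0,2],[0,0,0],0.5],[[-0.2,0,3],[0,0,0],0.5],[[-0.2,0,4],[0,0,0],0.5],[[-0.2,0,4.5],[0,0,0],0.5],[[-0.2,0,4.5],[0,0,0],0.5],[[-0.2,0,4.5],[0,0,0],0.5]]'; python3 - <<'E'
from h import *
s=viewer.snapshot("side")
crop(s,240,240,80,80,7,"pics/g1.png");print(telemetry.sense()['tool_pos'])
E
```

```text
time: 11.35
tool_pos: [429.0, -319.8, 60.8]
tcp_rot: [-180.0, 0.0, 14.2]
ft_force: [-0.1, -0.3, -0.3]
finger_gap: 42.9
[ 429.27931486 -320.08520044   61.20889036]
```

View pics/g1.png

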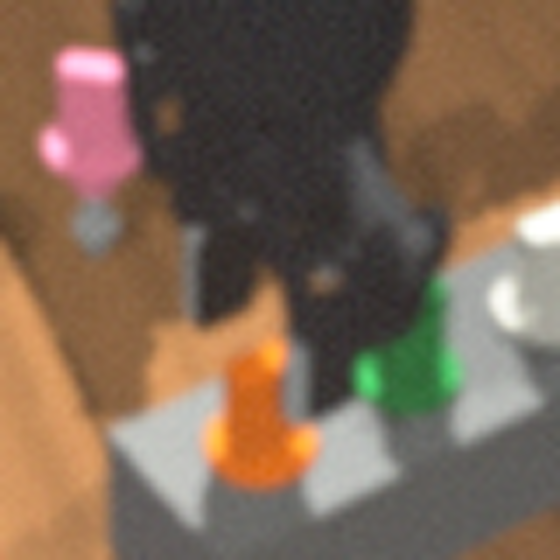

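```bash
python3 -m inch '[[[0,0,0.6],[0,0,0],0.5],[[0,0,1.2],[0,0,0],0.5],[[0,0,1.6],[0,0,0],0.5],[[0,0,1.6],[0,0,0],0.5],[[0,0,1.6],[0,0,0],0.5]]'; python3 - <<'E'
from h import *
s=viewer.snapshot("side")
crop(s,240,240,80,80,7,"pics/g2.png");print(telemetry.sense()['tool_pos'])
E
```

```text
time: 11.9
tool_pos: [428.8, -319.7, 44.6]
tcp_rot: [-180.0, 0.0, 14.2]
ft_force: [-0.2, 0.1, 0.2]
finger_gap: 42.9
[ 428.98665659 -319.8586103    44.80450829]
```

View pics/g2.png

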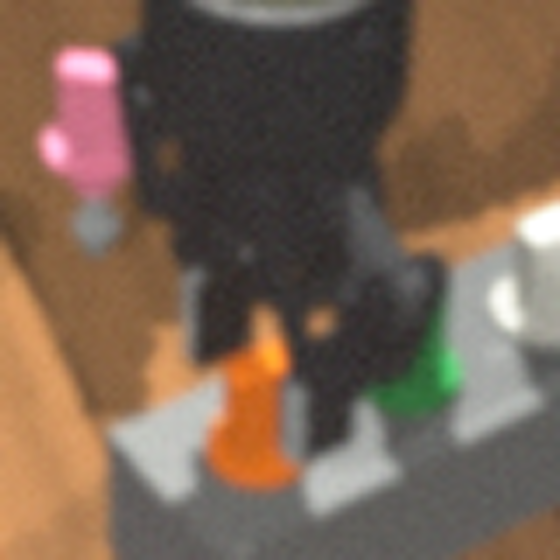

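```bash
python3 -m inch '[[[0,0,0.4],[0,0,0],0.5],[[0,0,0.8],[0,0,0],0.5],[[0,0,0.8],[0,0,0],0.4],[[0,0,0.8],[0,0,0],0.3],[[0,0,0.8],[0,0,0],0.3],[[0,0,0.8],[0,0,0],0.3]]' 20; python3 - <<'E'
from h import *
s=viewer.snapshot("side")
crop(s,240,240,80,80,7,"pics/g3.png");print(telemetry.sense()['tool_pos'])
E
```

```text
time: 12.55
tool_pos: [429.1, -319.9, 37.0]
tcp_rot: [180.0, -0.0, 14.2]
ft_force: [-0.2, -0.5, -0.8]
finger_gap: 25.7
[ 429.08743433 -319.97473722   36.98028929]
```

View pics/g3.png

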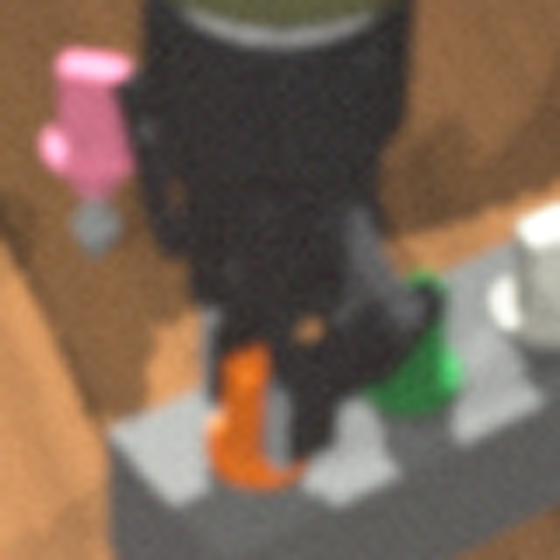

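```bash
python3 -m inch '[[[0,0,0],[0,0,0],0.2],[[0,0,0],[0,0,0],0.15],[[0,0,0],[0,0,0],0.1],[[0,0,0],[0,0,0],0.1],[[0,0,0],[0,0,0],0.0],[[0,0,0],[0,0,0],0],[[0,0,0],[0,0,0],0]]' 40; python3 - <<'E'
from h import *
s=viewer.snapshot("side")
crop(s,240,240,80,80,7,"pics/g4.png");print(telemetry.sense()['tool_pos'])
E
```

```text
time: 13.3
tool_pos: [429.1, -320.0, 37.0]
tcp_rot: [180.0, -0.0, 14.2]
ft_force: [0.1, 0.5, 2.3]
finger_gap: 11.1
[ 429.11586938 -319.95473703   36.98553469]
```

View pics/g4.png

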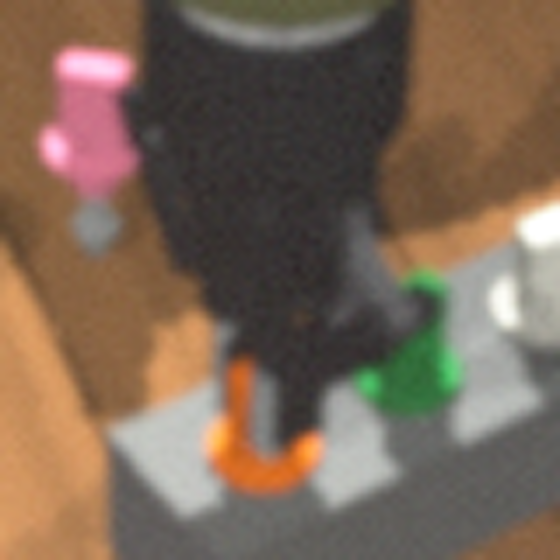

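```bash
python3 -m inch '[[[0,0,0],[0,0,0],0],[[0,0,-0.5],[0,0,0],0],[[0,0,-1.5],[0,0,0],0],[[0,0,-3],[0,0,0],0],[[0,0,-5],[0,0,0],0],[[0,0,-8],[0,0,0],0],[[0,0,-11],[0,0,0],0],[[0,0,-14],[0,0,0],0],[[0,0,-17],[0,0,0],0],[[0,0,-20],[0,0,0],0],[[0,0,-23],[0,0,0],0],[[0,0,-24],[0,0,0],0],[[0,0,-24],[0,0,0],0],[[0,0,-24],[0,0,0],0]]' 70; python3 - <<'E'
from h import *
s=viewer.snapshot("side")
crop(s,230,140,100,180,3.3,"pics/g5.png");print(telemetry.sense()['tool_pos'])
E
```

```text
time: 14.75
tool_pos: [428.7, -319.5, 275.8]
tcp_rot: [-179.9, 0.0, 14.2]
ft_force: [-0.3, -0.9, -0.8]
finger_gap: 10.6
[ 428.36043718 -319.30302056  274.99545365]
```

View pics/g5.png

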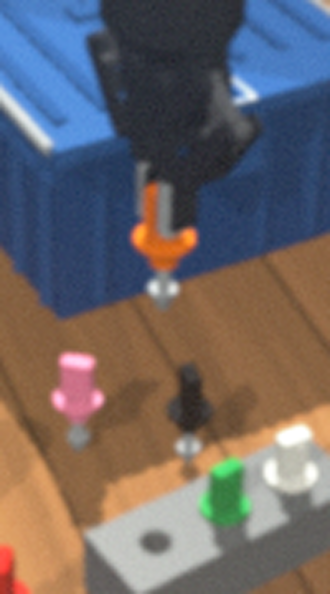

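```bash
python3 -m inch '[[[1.5,-1.6,0],[0,0,0],0],[[3.4,-3.6,0],[0,0,0],0],[[5.3,-5.6,0],[0,0,0],0],[[7.2,-7.6,0],[0,0,0],0],[[9.1,-9.6,0],[0,0,0],0],[[11,-11.6,0],[0,0,0],0],[[12.9,-13.6,0],[0,0,0],0],[[14.8,-15.6,0],[0,0,0],0],[[16.7,-17.6,0],[0,0,0],0],[[18.6,-19.6,0],[0,0,0],0],[[20.5,-21.6,0],[0,0,0],0],[[22,-23.3,0],[0,0,0],0],[[23.2,-24.5,0],[0,0,0],0],[[23.8,-25.2,0],[0,0,0],0],[[23.8,-25.2,0],[0,0,0],0],[[23.8,-25.2,0],[0,0,0],0],[[23.8,-25.2,0],[0,0,0],0]]'; python3 - <<'E'
from h import *
s=viewer.snapshot("side");t=viewer.snapshot("top");cv2.imwrite("pics/side3.png",s[:,:,::-1]);cv2.imwrite("pics/top3.png",t[:,:,::-1])
crop(s,260,100,80,90,6,"pics/h1.png");crop(t,215,130,80,60,8,"pics/h2.png");print(telemetry.sense()['tool_pos'])
E
```

```text
time: 16.5
tool_pos: [597.6, -18.1, 276.8]
tcp_rot: [180.0, 0.0, 14.1]
ft_force: [0.3, 0.0, -0.1]
finger_gap: 10.6
[597.71402147 -18.01563768 276.97904886]
```

View pics/h1.png

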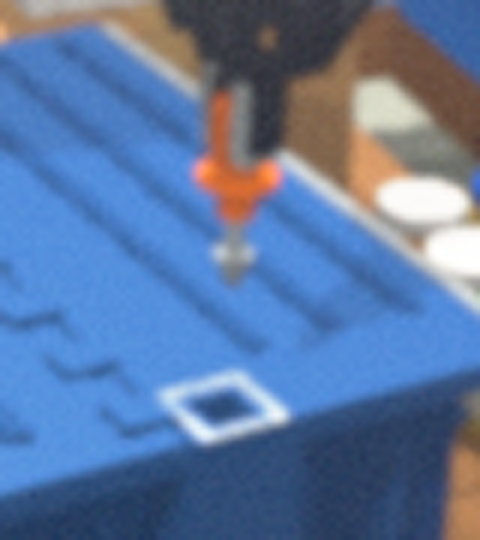

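View pics/h2.png

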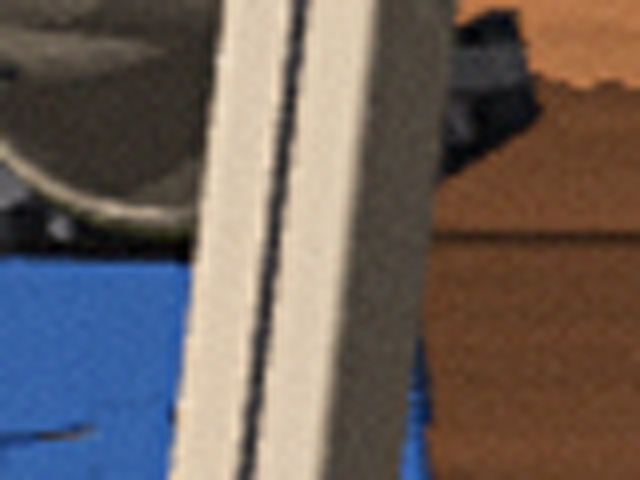

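```bash
python3 - <<'E'
from h import *
for z in(185,225,235,245,255,289,292): print(z,proj("side",[[595,-14.4,z]]).round(2))
print(proj("side",[[600,-14.4,245],[595,-9.4,245]]))
print("hole",plane("side",(297.0,167.2),185))
print("flange c",(260+236/6-.4,100+177/6-.4))
E
```

```text
185 [[295.91 166.66]]
225 [[296.56 152.76]]
235 [[296.72 149.21]]
245 [[296.89 145.63]]
255 [[297.05 142.02]]
289 [[297.63 129.51]]
292 [[297.68 128.39]]
[[298.75292457 145.3181247 ]
 [296.09317687 144.72012699]]
hole [596.54940053 -17.77677795 185.        ]
flange c (298.93333333333334, 129.1)
```

```bash
python3 -m inch '[[[0,0,1],[0,0,0],0],[[0,0,2],[0,0,0],0],[[0,0,3],[0,0,0],0],[[0,0,4],[0,0,0],0],[[0,0,4.8],[0,0,0],0],[[0,0,5.2],[0,0,0],0],[[0,0,5.2],[0,0,0],0],[[0,0,5.2],[0,0,0],0]]'; python3 - <<'E'
from h import *
s=viewer.snapshot("side")
crop(s,260,110,80,80,7,"pics/h3.png");print(telemetry.sense()['tool_pos'],telemetry.sense()['wrist_torque'])
E
```

```text
time: 17.4
tool_pos: [598.1, -17.2, 225.1]
tcp_rot: [180.0, -0.0, 14.2]
ft_force: [-0.9, -1.0, -0.2]
finger_gap: 10.7
[598.25034548 -17.17837912 225.43102657] [-3.51342321e-02  4.42663523e-05  4.42029405e-02]
```

View pics/h3.png

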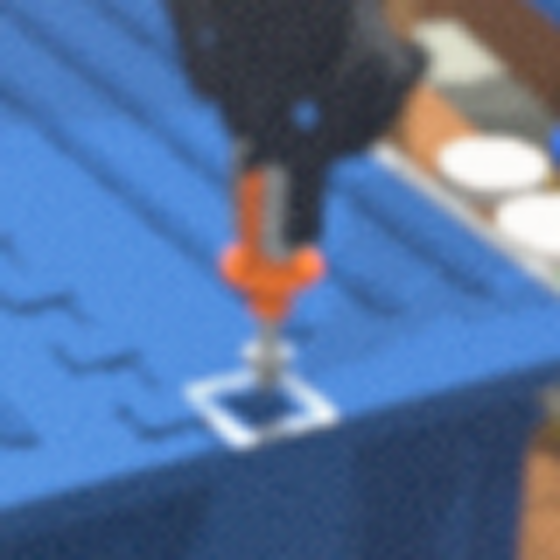

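```bash
python3 -m inch '[[[0,-0.1,0],[0,0,0],0],[[0,-0.2,0],[0,0,0],0],[[0,-0.2,0.3],[0,0,0],0],[[0,-0.2,0.6],[0,0,0],0],[[0,-0.2,0.9],[0,0,0],0],[[0,-0.2,1.2],[0,0,0],0],[[0,-0.2,1.2],[0,0,0],0],[[0,-0.2,1.2],[0,0,0],0]]'; python3 - <<'E'
from h import *
s=viewer.snapshot("side")
crop(s,270,130,60,60,9,"pics/h4.png");q=telemetry.sense();print(q['tool_pos'],q['wrist_torque'],q['ft_force'])
E
```

```text
time: 18.25
tool_pos: [597.3, -15.2, 212.6]
tcp_rot: [-180.0, 0.0, 14.2]
ft_force: [-0.1, -0.5, 0.3]
finger_gap: 10.8
[597.44742476 -15.24629709 212.83485807] [-0.02573013 -0.08479662 -0.00704713] [ 0.17147189 -1.04010835 -0.88863401]
```

View pics/h4.png

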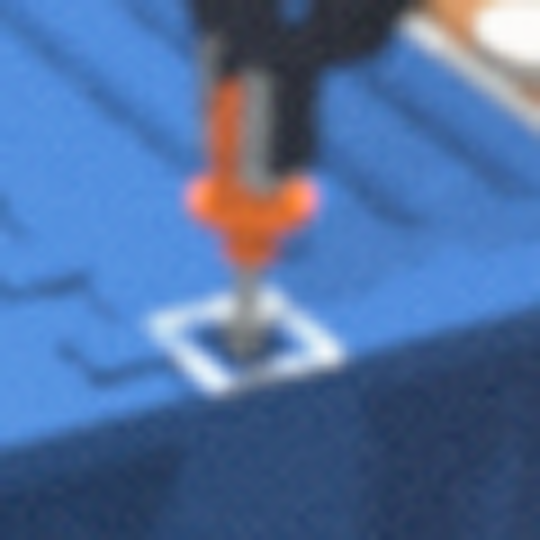

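```bash
python3 -m inch '[[[0,0,0.2],[0,0,0],0],[[0,0,0.4],[0,0,0],0],[[0,0,0.6],[0,0,0],0],[[0,0,0.6],[0,0,0],0]]';python3 -m inch '[[[0,0,0.2],[0,0,0],0],[[0,0,0.3],[0,0,0],0],[[0,0,0.3],[0,0,0],0]]'
```

```text
time: 18.7
tool_pos: [597.1, -15.2, 206.3]
tcp_rot: [-180.0, 0.0, 14.2]
ft_force: [0.2, -0.6, -0.5]
finger_gap: 10.9
time: 19.0
tool_pos: [597.3, -15.2, 203.5]
tcp_rot: [-180.0, 0.0, 14.2]
ft_force: [-0.5, 0.0, -0.5]
finger_gap: 10.8
```

```bash
python3 -m inch '[[[0,0,0.2],[0,0,0],0],[[0,0,0.4],[0,0,0],0],[[0,0,0.4],[0,0,0],0]]'; python3 - <<'E'
from h import *
q=telemetry.sense();print(q['tool_pos'],q['wrist_torque'],q['ft_force'])
E
```

```text
time: 19.3
tool_pos: [597.2, -15.2, 199.3]
tcp_rot: [-180.0, 0.0, 14.2]
ft_force: [-0.4, -0.2, 0.2]
finger_gap: 11.3
[597.19105945 -15.21122151 199.34578732] [-0.02205753  0.03538196 -0.01701152] [-0.40649197 -0.21362852  0.17303765]
```

```bash
python3 -m inch '[[[0,0,0.2],[0,0,0],0],[[0,0,0.4],[0,0,0],0],[[0,0,0.5],[0,0,0],0],[[0,0,0.5],[0,0,0],0]]'
```

```text
time: 19.7
tool_pos: [597.3, -15.2, 194.5]
tcp_rot: [-180.0, 0.0, 14.2]
ft_force: [-0.5, 0.4, 0.2]
finger_gap: 11.0
```

```bash
python3 -m inch '[[[0,0,0.2],[0,0,0],0],[[0,0,0.4],[0,0,0],0],[[0,0,0.5],[0,0,0],0],[[0,0,0.5],[0,0,0],0]]'
```

```text
time: 20.1
tool_pos: [597.1, -15.3, 189.7]
tcp_rot: [-180.0, 0.0, 14.2]
ft_force: [-3.2, -0.1, 1.4]
finger_gap: 10.5
```

```bash
python3 -m inch '[[[0,0,0.2],[0,0,0],0],[[0,0,0.3],[0,0,0],0],[[0,0,0.3],[0,0,0],0]]'
```

```text
time: 20.4
tool_pos: [597.8, -15.3, 187.2]
tcp_rot: [180.0, -0.1, 14.2]
ft_force: [-2.0, 0.1, 4.6]
finger_gap: 11.3
```

```bash
python3 -m inch '[[[0,0,0.1],[0,0,0],0],[[0,0,0.2],[0,0,0],0],[[0,0,0.2],[0,0,0],0]]'
```

```text
time: 20.7
tool_pos: [598.1, -15.3, 185.6]
tcp_rot: [180.0, -0.1, 14.2]
ft_force: [-1.4, -0.7, 5.7]
finger_gap: 10.7
```

```bash
python3 -m inch '[[[0,0,0.1],[0,0,0],0],[[0,0,0.2],[0,0,0],0],[[0,0,0.2],[0,0,0],0]]'
```

```text
time: 21.0
tool_pos: [598.3, -15.3, 184.0]
tcp_rot: [180.0, -0.1, 14.2]
ft_force: [-1.5, -0.2, 7.1]
finger_gap: 10.9
```

```bash
python3 -m inch '[[[0,0,0.1],[0,0,0],0],[[0,0,0.2],[0,0,0],0],[[0,0,0.2],[0,0,0],0]]'
```

```text
time: 21.3
tool_pos: [597.5, -15.2, 180.7]
tcp_rot: [180.0, -0.0, 14.2]
ft_force: [-0.6, -0.5, 2.6]
finger_gap: 10.4
```

```bash
python3 -m inch '[[[0,0,0.1],[0,0,0],0],[[0,0,0.2],[0,0,0],0],[[0,0,0.3],[0,0,0],0],[[0,0,0.3],[0,0,0],0]]'
```

```text
time: 21.7
tool_pos: [597.3, -15.2, 177.5]
tcp_rot: [-180.0, 0.0, 14.2]
ft_force: [-0.6, -1.1, 3.1]
finger_gap: 10.5
```

```bash
python3 -m inch '[[[0,0,0.1],[0,0,0],0],[[0,0,0.2],[0,0,0],0],[[0,0,0.3],[0,0,0],0],[[0,0,0.3],[0,0,0],0]]';python3 - <<'E'
from h import *
s=viewer.snapshot("side")
crop(s,270,130,60,60,9,"pics/h5.png")
E
```

```text
time: 22.1
tool_pos: [597.2, -15.2, 174.4]
tcp_rot: [-180.0, 0.0, 14.2]
ft_force: [-0.0, 0.1, 2.4]
finger_gap: 10.4
```

View pics/h5.png

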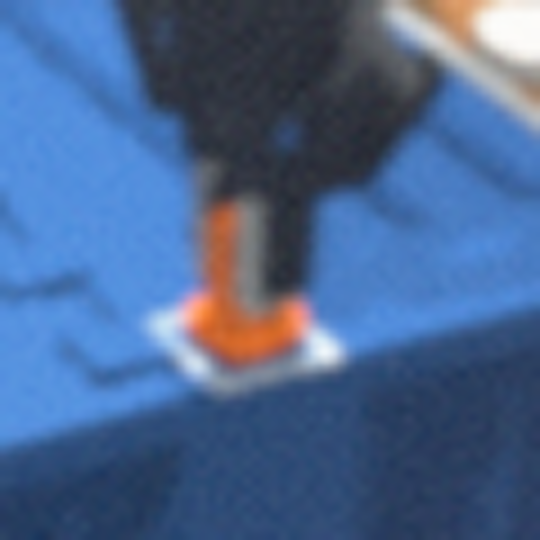

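```bash
python3 -m inch '[[[0,0,0.1],[0,0,0],0],[[0,0,0.2],[0,0,0],0],[[0,0,0.2],[0,0,0],0]]'
```

```text
time: 22.45
tool_pos: [596.9, -15.1, 171.9]
tcp_rot: [-180.0, 0.1, 14.2]
ft_force: [-0.6, 0.3, -0.8]
finger_gap: 10.8
```

```bash
python3 -m inch '[[[0,0,0.1],[0,0,0],0],[[0,0,0.2],[0,0,0],0],[[0,0,0.2],[0,0,0],0]]'
```

```text
time: 22.75
tool_pos: [597.2, -15.2, 170.4]
tcp_rot: [-180.0, 0.0, 14.2]
ft_force: [-1.1, -0.0, 0.8]
finger_gap: 10.7
```

```bash
python3 -m inch '[[[0,0,0.1],[0,0,0],0],[[0,0,0.1],[0,0,0],0]]'
```

```text
time: 22.95
tool_pos: [597.5, -15.2, 170.0]
tcp_rot: [180.0, -0.0, 14.2]
ft_force: [-0.5, -0.4, 1.3]
finger_gap: 10.6
```

```bash
python3 -m inch '[[[0,0,0.1],[0,0,0],0],[[0,0,0.1],[0,0,0],0]]'; python3 -m inch '[[[0,0,0.1],[0,0,0],0],[[0,0,0.1],[0,0,0],0]]'
```

```text
time: 23.15
tool_pos: [597.6, -15.2, 170.0]
tcp_rot: [180.0, -0.0, 14.2]
ft_force: [-2.4, 1.4, 7.3]
finger_gap: 10.8
time: 23.35
tool_pos: [597.7, -15.3, 169.9]
tcp_rot: [180.0, -0.1, 14.2]
ft_force: [-6.7, 0.2, 12.9]
finger_gap: 10.8
```

```bash
python3 -m inch '[[[0,0,0.1],[0,0,0],0],[[0,0,0.1],[0,0,0],0]]'; python3 - <<'E'
from h import *
s=viewer.snapshot("side")
crop(s,270,130,60,60,9,"pics/h6.png")
E
```

```text
time: 23.55
tool_pos: [597.7, -15.3, 169.8]
tcp_rot: [180.0, -0.1, 14.2]
ft_force: [-9.8, 0.4, 17.9]
finger_gap: 10.4
```

View pics/h6.png

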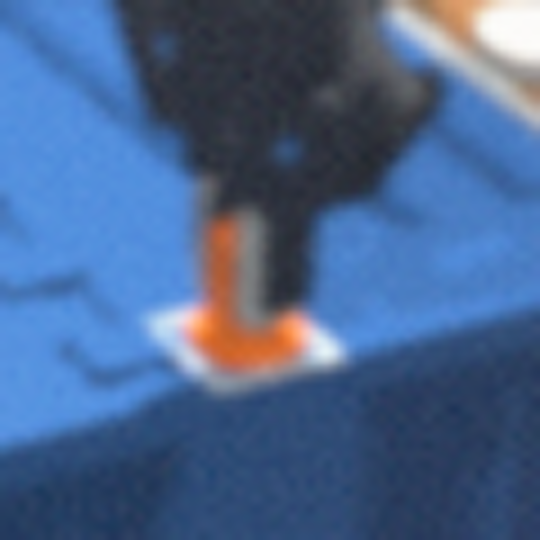

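```bash
python3 -m inch '[[[0,0,-0.1],[0,0,0],0],[[0,0,-0.2],[0,0,0],0],[[0,0,-0.3],[0,0,0],0],[[0,0,-0.35],[0,0,0],0],[[0,0,-0.35],[0,0,0],0]]'
```

```text
time: 24.1
tool_pos: [597.4, -15.2, 170.1]
tcp_rot: [-180.0, 0.0, 14.2]
ft_force: [-0.3, 0.8, 0.5]
finger_gap: 10.6
```

```bash
python3 -m inch '[[[0,0,-0.05],[0,0,0],0],[[0,0,-0.1],[0,0,0],0],[[0,0,-0.1],[0,0,0],0]]'
```

```text
time: 24.4
tool_pos: [597.4, -15.2, 171.2]
tcp_rot: [-180.0, 0.0, 14.2]
ft_force: [-0.2, 1.0, -0.8]
finger_gap: 11.1
```

```bash
python3 -m inch '[[[0,0,-0.05],[0,0,0],0],[[0,0,-0.1],[0,0,0],0],[[0,0,-0.1],[0,0,0],0]]'
```

```text
time: 24.7
tool_pos: [597.5, -15.2, 172.4]
tcp_rot: [180.0, -0.0, 14.2]
ft_force: [-0.5, -0.4, 0.7]
finger_gap: 11.1
```

```bash
python3 -m inch '[[[0,0,-0.05],[0,0,0],0],[[0,0,-0.1],[0,0,0],0],[[0,0,-0.1],[0,0,0],0]]'
```

```text
time: 25.0
tool_pos: [597.5, -15.2, 173.4]
tcp_rot: [180.0, -0.0, 14.2]
ft_force: [-0.5, 0.8, 0.1]
finger_gap: 10.7
```

```bash
python3 -m inch '[[[0,0,-0.05],[0,0,0],0],[[0,0,-0.1],[0,0,0],0],[[0,0,-0.1],[0,0,0],0]]'
```

```text
time: 25.3
tool_pos: [597.2, -15.2, 173.6]
tcp_rot: [-180.0, 0.0, 14.2]
ft_force: [2.7, -0.5, -6.4]
finger_gap: 10.9
```

```bash
python3 -m inch '[[[0,0,-0.02],[0,0,0],0],[[0,0,-0.04],[0,0,0],0],[[0,0,-0.06],[0,0,0],0],[[0,0,-0.08],[0,0,0],0],[[0,0,-0.08],[0,0,0],0]]'
```

```text
time: 25.8
tool_pos: [597.0, -15.2, 173.7]
tcp_rot: [-180.0, 0.1, 14.2]
ft_force: [5.6, -0.4, -14.9]
finger_gap: 10.6
```

```bash
python3 -m inch '[[[0,0,0],[0,0,0],0],[[0,0,0],[0,0,0],0]]'
```

```text
time: 26.0
tool_pos: [597.0, -15.2, 173.7]
tcp_rot: [-180.0, 0.1, 14.2]
ft_force: [5.8, -1.3, -16.1]
finger_gap: 10.2
```

```bash
for i in 1 2 3; do python3 -m inch '[[[0,0,0],[0,0,0],0],[[0,0,0],[0,0,0],0],[[0,0,0],[0,0,0],0],[[0,0,0],[0,0,0],0],[[0,0,0],[0,0,0],0]]'; done
```

```text
time: 26.5
tool_pos: [597.0, -15.2, 173.7]
tcp_rot: [-180.0, 0.1, 14.2]
ft_force: [5.1, -0.8, -15.7]
finger_gap: 11.0
time: 27.0
tool_pos: [597.0, -15.2, 173.8]
tcp_rot: [-180.0, 0.1, 14.2]
ft_force: [4.5, -0.6, -16.4]
finger_gap: 10.8
time: 27.5
tool_pos: [597.0, -15.2, 173.7]
tcp_rot: [-180.0, 0.1, 14.2]
ft_force: [5.9, -0.6, -16.2]
finger_gap: 10.9
```

```bash
python3 -m inch '[[[0,0,0.05],[0,0,0],0],[[0,0,0.1],[0,0,0],0],[[0,0,0.15],[0,0,0],0],[[0,0,0.25],[0,0,0],0],[[0,0,0.35],[0,0,0],0],[[0,0,0.45],[0,0,0],0],[[0,0,0.55],[0,0,0],0],[[0,0,0.6],[0,0,0],0],[[0,0,0.6],[0,0,0],0]]'
```

```text
time: 28.4
tool_pos: [597.7, -15.3, 170.0]
tcp_rot: [180.0, -0.1, 14.2]
ft_force: [-3.0, -0.4, 6.0]
finger_gap: 10.9
```

```bash
python3 -m inch '[[[0,0,-0.05],[0,0,0],0],[[0,0,-0.1],[0,0,0],0],[[0,0,-0.1],[0,0,0],0.15],[[0,0,-0.1],[0,0,0],0.2],[[0,0,-0.1],[0,0,0],0.3],[[0,0,-0.1],[0,0,0],0.4],[[0,0,-0.1],[0,0,0],0.5],[[0,0,-0.1],[0,0,0],0.5],[[0,0,-0.1],[0,0,0],0.5]]' 20; python3 - <<'E'
from h import *
s=viewer.snapshot("side")
crop(s,270,130,60,60,9,"pics/i1.png")
E
```

```text
time: 29.3
tool_pos: [597.4, -15.2, 170.1]
tcp_rot: [-180.0, -0.0, 14.2]
ft_force: [0.2, 0.1, -0.6]
finger_gap: 42.8
```

View pics/i1.png

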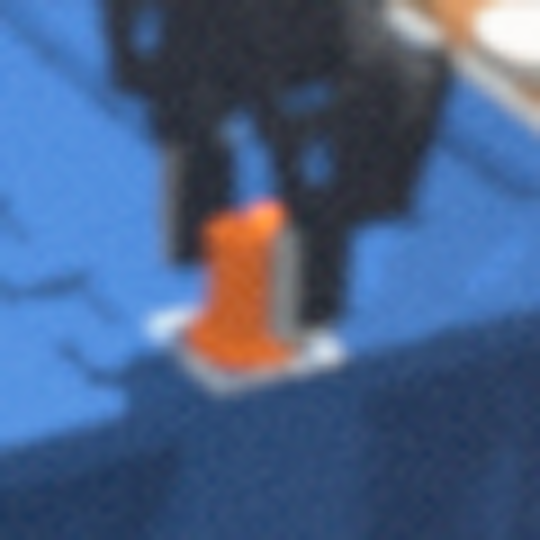

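Released, with the seal still down. Next I'll lift straight up, then back off towards the base.

```bash
python3 -m inch '[[[0,0,-1],[0,0,0],0.5],[[0,0,-2],[0,0,0],0.5],[[0,0,-4],[0,0,0],0.5],[[0,0,-6],[0,0,0],0.5],[[0,0,-9],[0,0,0],0.5],[[0,0,-12],[0,0,0],0.5],[[-3,0,-15],[0,0,0],0.5],[[-7,-1,-17],[0,0,0],0.5],[[-11,-3,-17],[0,0,0],0.5],[[-15,-6,-17],[0,0,0],0.5],[[-17,-10,-17],[0,0,0],0.5],[[-17,-14,-17],[0,0,0],0.5],[[-17,-18,-17],[0,0,0],0.5],[[-17,-22,-17],[0,0,0],0.5],[[-17,-25,-17],[0,0,0],0.5],[[-17,-25,-17],[0,0,0],0.5],[[-17,-25,-17],[0,0,0],0.5]]'; python3 - <<'E'
from h import *
s=viewer.snapshot("side");t=viewer.snapshot("top")
crop(s,240,110,110,200,3,"pics/j1.png");crop(t,190,110,260,190,3,"pics/j2.png")
cv2.imwrite("pics/side4.png",s[:,:,::-1]);cv2.imwrite("pics/top4.png",t[:,:,::-1])
for n,im in(("side",s),("top",t)):
    b,k=blobs(im,(3,170,120),(18,255,255),20); print(n,[q for q in b if 240<q[1][0]<310 and 120<q[1][1]<190])
print("pred",proj("top",[[595,-14.4,189],[595,-14.4,223]]))
E
```

```text
time: 31.05
tool_pos: [371.2, 185.8, 341.2]
tcp_rot: [180.0, -0.1, 14.3]
ft_force: [-0.2, 0.2, -0.1]
finger_gap: 42.5
side [([292, 155, 10, 15, 100], [297.03, 162.78])]
top [([250, 160, 14, 15, 156], [256.35, 166.93])]
pred [[256.10394878 167.04634012]
 [254.48209396 164.37414021]]
```

View pics/j1.png

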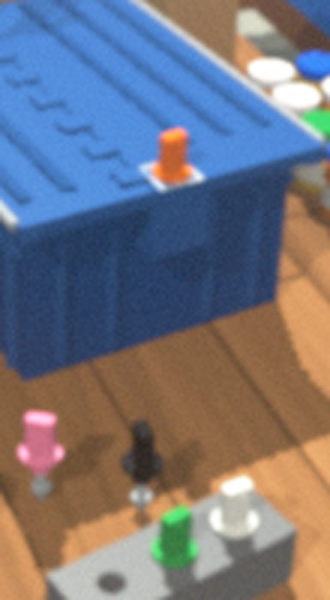

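View pics/j2.png

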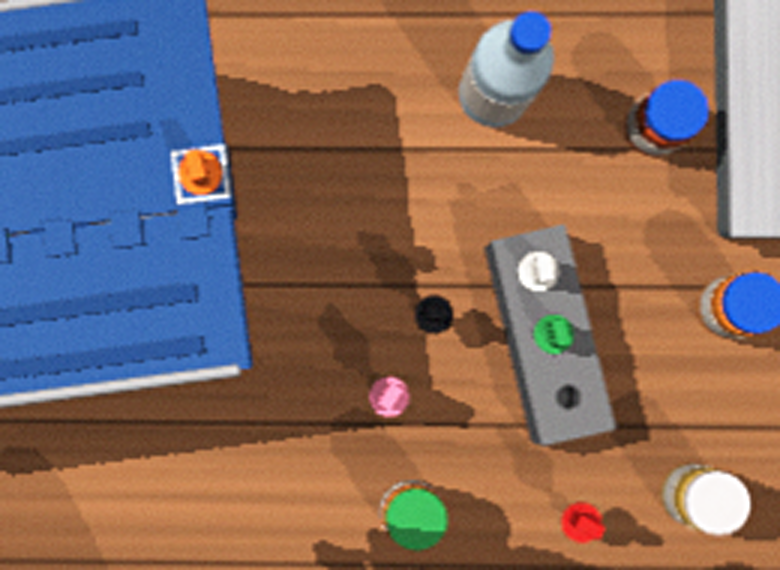

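View pics/side4.png

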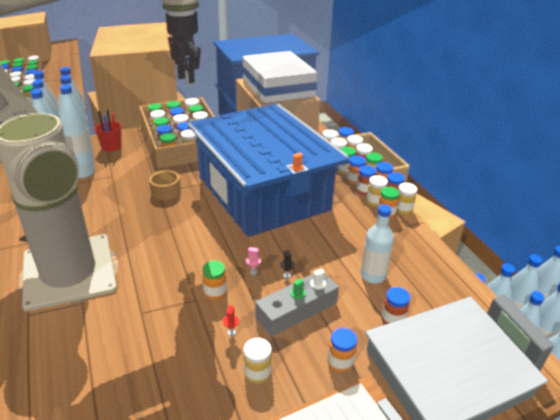

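```bash
python3 -c "
from bench import r
print(r.hand_in())"
```

```text
the job is handed in; nothing more can be done
None
```

The blue tote is shut and sealed, and I handed the job in at about 31 s.

- **Flap:** I pressed it shut with closed fingertips. It stopped firmly at about 16 N, and the pictures show the teeth meshed.
- **Seal:** I took the orange seal from the rack and pushed it straight down. The catch resisted at up to about 7 N, and the flange came to a hard stop flush on the flap. The highest push I read was 18 N.
- **Tug test:** After about 3.5 mm of free play, the pull rose slowly. It held at 15–16.4 N upward for about 1.7 s and the seal did not move. About 6 N of sideways force came with it, making roughly 17 N in total. I then set the seal back down flush and let go.

**Last checks:** In both pictures the seal stands upright at (297, 163) in the side view and (256, 167) in the top view. The top-view position is within 0.3 pixel of where the hole should be. The lid is shut, the white and green seals are still in the rack, and the jars and bottle look unmoved. The tape never came up in my masks or crops, so I checked it only by the arm staying clear of the table items. The gripper is clear of everything.

**One disagreement:** The reported tool height did not match the cameras or the contacts. With the fingers shut on the closed flap, the tool reading was about 37 mm too low. I used the pictures and the contact forces for height instead.

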